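# Start a held measurement on the gauge keypad

## Task

Start a measurement on the grey keypad station with closed fingers: press the raised, white-dotted end of the red rocker all the way down to switch it on, then push the blue zero key fully in so that it stays in, and last press the green measure key fully down and keep it held down - finish while still holding it. Leave the yellow key alone throughout, and do not pick up or shift the dial gauge, gauge block, tweezers or magnifier standing about.

Things in the scene. Friction and masses are not known exactly. Their poses are not given: they have to be found in the camera images.
- station: Grey fixed keypad station, 94 (x) x 236 (y) x 34 mm high. Origin on the bench under the middle of the row of four controls; x points away from the robot (housing from -33 to +61 mm), y left along the row, z up. A display strip 49 mm high runs along its far side (x 35 to 59 mm). The units (rocker, blue, green, yellow) sit 56 mm apart, in any order.
- rocker_press (a point): Press point on the raised (white-dotted, nearer) half of the red rocker, 16 mm along it from the trough in the middle. It moves with the rocker: 55 mm above the bench when off, 49 mm when on. Each half is 25 mm long (station's x), 26 mm wide; off, the raised half's outer end is 59 mm high; on, it lies level. Axes when off: as the station's.
- rocker (a joint): Tilt of the rocker, rad: 0 to 0.05 at the start (off), 0.4 = fully on (near, dotted half pressed down and level, far half raised). About 3 N at the press point; it has no spring and stays where it is left. It counts as on above 0.30.
- blue_top (a point): Centre of the flat top of the blue round key, 24 mm across; its top stands 50 mm above the bench (12 mm over its black bezel plate) when out.
- blue_key (a joint): Travel of the blue key, m: 0 = out, 0.006 = fully in. Pressed straight down with about 3 N; it has no spring and stays where it is left.
- green_top (a point): Centre of the flat top of the green round key, 24 mm across; top 50 mm above the bench when out.
- green_key (a joint): Travel of the green key, m: 0 = out, 0.006 = fully down. A spring returns it: 2 N to start, 6 N fully down.
- green_module: Unit that carries the green key: black bezel plate 50 x 50 x 4 mm fixed on the station, origin 34 mm above the bench below the key's axis.
- yellow_top (a point): Centre of the flat top of the yellow round key (not to be pressed), 24 mm across; top 50 mm above the bench; spring as the green key's.
- yellow_key (a joint): Travel of the yellow key, m: 0 = out, 0.006 = fully down.
- gauge_block: Loose steel gauge block 30 x 30 x 9 mm lying to the left, well clear of the station, a bystander. Origin at the centre of its underside.
- dial_gauge: Loose dial indicator 116 x 58 x 24 mm lying right of the station, a bystander. Origin at the centre of its underside.
- steel_tweezers: Loose steel tweezers 20 x 124 x 10 mm lying in front of the station, a bystander. Origin at the centre of its underside.
- magnifier: Loose black eye loupe, 34 mm across and 36 mm high, standing to the right, a bystander. Origin at the centre of its underside.

How it is judged (in metres and radians):
On the way, in this order (a step that is already met when the one before it is completed fails the run):
1. the red rocker is switched on (value of joint rocker above 0.3 rad), for 0.1 s.
2. the blue key has been pushed in and stays in (value of joint blue_key above 0.0045 m and value of joint rocker above 0.3 rad), for 0.1 s.
At the end, for the whole second after the job is handed in: The rocker is on (above 0.30 of 0.40 rad), the blue key is in (over 4.5 of 6 mm), the fingers hold the green key down (over 4.5 of 6 mm, with more than 2 N), the yellow key is out, and the bystanders lie within 15 mm of where they were (all of step 2 and value of joint green_key above 0.0045 m and value of joint yellow_key below 0.002 m and contact force between the fingers and green_module above 2 N and distance of each of gauge_block, dial_gauge, steel_tweezers, magnifier from where it was at the start of the episode below 0.015 m); the arm keeps its last pose, push and grip.
It fails at once if the blue key is pressed before the rocker is on (value of joint blue_key above 0.002 m and value of joint rocker below 0.28 rad).
It fails at once if the green key is pressed before the blue key is in (value of joint green_key above 0.002 m and value of joint blue_key below 0.004 m).
It fails at once if the yellow key is pressed (value of joint yellow_key above 0.002 m).
It fails at once if a bystander is shifted or lifted (distance of any of gauge_block, dial_gauge, steel_tweezers, magnifier from where it was at the start of the episode above 0.015 m).
It also fails if it takes over 32 s, if anything falls off the work surface, if the arm or the gripper's body presses on something with over 40 N, if the wrist force passes 120 N, or if a joint passes its speed limit or range.

## Robot

A 7-joint arm with a two-finger parallel gripper is mounted at the origin on a cart in front of the work surface, level with it; the furniture and walls round the work are solid. World frame = base frame: x ahead of the robot, y to its left, z up, the work surface at z = 0. Lengths are in mm, angles in rad, forces in N, time in s.
With the tool pointing down it reaches from about 400 to 875 mm from the base axis. Payload 4.4 kg.
Tool frame: the origin (TCP) lies between the finger pads; the fingertips stand 11 mm ahead of it and the grasp point (between the pads) lies 8 mm behind it; y points along the fingers, x is the direction in which the jaws open and shut, and the axes are right-handed (so a half turn about y gives the same grasp; the last joint's range is limited). The gripper opens to 85 mm and grips with 20 to 120 N. Pads are 22 mm wide; open, the fingers measure 114 mm over their backs; the gripper's body (76 mm by 85 mm) begins 54 mm behind the grasp point. The pads swing forward as they close: fully open they stand 13 mm farther back than shut.
Start: joints at [-1.315, 0.628, 0.038, 1.517, -0.027, 0.996, -0.02], TCP at [205.555, 616.656, 242.313] pointing down, gripper open.
Joint ranges: [-3.06, 3.06], [-0.37, 2.12], [-1.25, 1.32], [0.18, 2.47], [-1.1, 4.24], [0.23, 1.98], [-2.94, 2.94]. Speed limits (rad/s): [2.57, 2.57, 3.14, 3.14, 3.14, 3.14, 3.14].

## Interface

Orientations are given as [roll, pitch, yaw] about the fixed x, y, z axes, in that order (R = Rz(yaw) Ry(pitch) Rx(roll)).
In Python, from cell import * gives the robot as it stands.
- The arm moves only by the shell command python3 -m jog 'ROWS'. ROWS is JSON, a list of rows, each an object of numbers: "x", "y", "z": the shift along the tool's x, y, z in mm; "ax", "ay", "az": the turn, a rotation vector about the tool's x, y, z in rad; "grip": the finger opening in mm, from 0 to 85.4. In form: [{"x": .., "y": .., "z": .., "ax": .., "ay": .., "az": .., "grip": ..}, ...]. A call has 1 to 5 rows; each row is the pose to reach, as a shift and turn from the pose commanded when the call began, along the tool's axes at that moment; what a row does not reach only later rows make up. A row lasts 1/10 s, in which the tool goes at most 50 mm and 8.59 degrees, less where a joint would pass 70% of its speed; a pose out of reach is approached as far as the arm can. A call with a gripper value outside its range is refused whole. The fingers move at their own pace and stop on an object; the grip force is fixed at half the most. Time passes only in rows, so rows that repeat a pose let the fingers close. It gives the time, the measured TCP pose, the force and the opening at its end, in the units of the state.
- read_state(): the state, without advancing time (a new reading comes with each control period).
- get_image(name): name is "scene" or "top" or "wrist"; returns a dict with "color" (480x640x3 uint8, red, green, blue), "vfov" (degrees; the focal length in pixels is half the picture's height over the tangent of half this angle, whatever the lens; pixels are square), "cx", "cy" (the principal point, pixels), "k1" (the pictures are not rectified: a ray, as slopes to the right and down, at radius r is drawn at 1 + k1 r^2 times it, then the intrinsics apply), "camera_from_world" (4x4, takes a point from world to camera coordinates). Camera axes: x right, y down, z forward; pixel columns grow to the right and rows downward; lengths in mm; the calibration is good to about 2 mm. A picture is of the moment at which its call begins. There is no depth.
- finish_job(): hands the job in, once; it reports no verdict.
The state is a dict: "clock": time; "qpos": joint angles; "qd": joint speeds; "tau": joint torques, N m; "eef_pos": TCP position; "tool_rot": TCP orientation; "force": force on the tool from outside, world axes, zero at the start; "torque": the same for the moment, N m; "width": finger opening in mm.
Only numpy, scipy, OpenCV 4.12 (cv2) and the standard library are available. Lean on these libraries where they do the work, as an engineer would, in place of code of your own. Each camera call takes 0.05 s, during which the arm holds its last target.

## Working session

There is one attempt and no reset: what is moved stays moved. The work goes in short steps, Python scripts to look and compute and a shell command to move; the robot and the scene stay as the last step left them, time stands still between calls to the robot, and variables do not carry over. Pictures are saved under pics/ and viewed, and the job is handed in when it is done.

```bash
ls; mkdir -p pics; python3 - <<'E'
from cell import *
import cv2
s=read_state();print(s)
for n in("scene","top","wrist"):
    i=get_image(n);cv2.imwrite(f"pics/{n}0.png",i["color"][:,:,::-1]);print(n,i["vfov"],i["cx"],i["cy"],i["k1"],i["camera_from_world"].round(3) if hasattr(i["camera_from_world"],"round") else i["camera_from_world"])
E
```

```text
pics
{'clock': 0.0, 'qpos': array([-1.31479329,  0.62934546,  0.03844711,  1.51836224, -0.02702492,
        0.99626374, -0.02000715]), 'qd': array([-0.00020397, -0.00055313, -0.00125401, -0.00080875,  0.00028191,
        0.00173513,  0.00122359]), 'tau': array([-9.88958600e-04, -5.63393998e+01,  1.22565653e+00, -1.93448943e+01,
        1.09210052e-02,  1.03621051e-02, -2.40219953e-05]), 'eef_pos': array([205.36198525, 616.0846654 , 241.39140904]), 'tool_rot': array([-1.57080269,  0.00186085,  1.24896852]), 'force': array([-0.50519082,  0.1388086 ,  0.29664791]), 'torque': array([0.0216139 , 0.02561779, 0.04582631]), 'width': 85.29128788132952}
scene 55.36478907528394 317.4322679622037 243.27408019409762 0.03194666467870338 [[ 5.55000e-01 -8.32000e-01  1.60000e-02 -3.89178e+02]
 [-4.38000e-01 -3.09000e-01 -8.44000e-01  1.85303e+02]
 [ 7.07000e-01  4.61000e-01 -5.36000e-01  8.46634e+02]
 [ 0.00000e+00  0.00000e+00  0.00000e+00  1.00000e+00]]
top 45.25860319710038 322.353432854383 232.78484709988282 -0.10197781647618623 [[ 4.700000e-02 -9.990000e-01  3.000000e-03 -1.767250e+02]
 [-9.720000e-01 -4.700000e-02 -2.300000e-01  4.353710e+02]
 [ 2.300000e-01  8.000000e-03 -9.730000e-01  1.503143e+03]
 [ 0.000000e+00  0.000000e+00  0.000000e+00  1.000000e+00]]
wrist 59.97876220469077 318.0262817474174 238.8591034821735 -0.08675186014721838 [[ 3.16000e-01  9.49000e-01 -1.00000e-03 -6.49883e+02]
 [ 9.17000e-01 -3.05000e-01  2.58000e-01 -3.49230e+01]
 [ 2.45000e-01 -8.30000e-02 -9.66000e-01  3.77775e+02]
 [ 0.00000e+00  0.00000e+00  0.00000e+00  1.00000e+00]]
```

View pics/scene0.png

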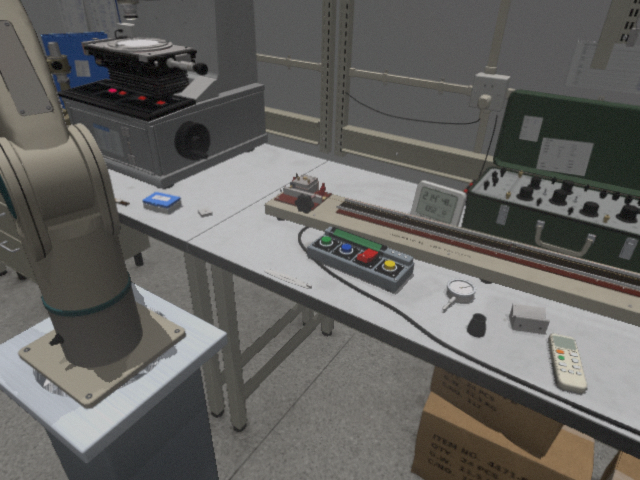

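View pics/top0.png

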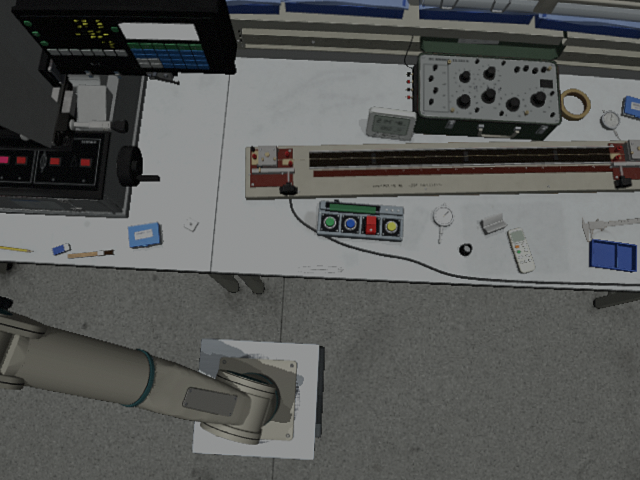

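View pics/wrist0.png

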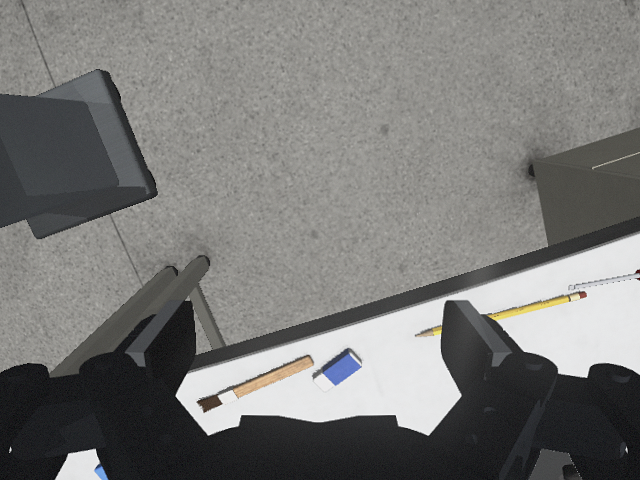

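The robot's left-to-right order is green, blue, rocker, yellow: top-image pixels about (330,223), (350,224), (371,225), (391,227). In the scene picture they are about (327,241), (346,249), (369,256), (390,265). The tweezers lie in front of the station and the cable curves past it.

```bash
cat >h.py <<'E'
from cell import *
import cv2,numpy as np
def K(i):
    f=240/np.tan(np.radians(i["vfov"]/2)); return f
def ray(i,uv):
    f=K(i); d=np.array([(uv[0]-i["cx"])/f,(uv[1]-i["cy"])/f]); s=d.copy()
    for _ in range(30): s=d/(1+i["k1"]*(s@s))
    T=np.array(i["camera_from_world"]);R=T[:3,:3];o=-R.T@T[:3,3]
    v=R.T@np.array([s[0],s[1],1]);return o,v/np.linalg.norm(v)
def plane(i,uv,z):
    o,v=ray(i,uv);return o+v*(z-o[2])/v[2]
def proj(i,P):
    T=np.array(i["camera_from_world"]);p=T[:3,:3]@P+T[:3,3];s=p[:2]/p[2];s=s*(1+i["k1"]*(s@s));return s*K(i)+[i["cx"],i["cy"]]
H=dict(green=[(45,80)],blue=[(100,125)],red=[(0,6),(174,180)],yellow=[(24,34)])
def blobs(i,box,smin=110,vmin=60):
    hsv=cv2.cvtColor(i["color"],cv2.COLOR_RGB2HSV);out={}
    for c,rs in H.items():
        m=sum(cv2.inRange(hsv,(a,smin,vmin),(b,255,255)) for a,b in rs).astype(np.uint8)
        M=np.zeros_like(m);x0,y0,x1,y1=box;M[y0:y1,x0:x1]=m[y0:y1,x0:x1]
        n,l,st,ce=cv2.connectedComponentsWithStats(M)
        out[c]=[(st[k,4],ce[k].round(1).tolist(),st[k,:4].tolist()) for k in range(1,n) if st[k,4]>8]
    return out
E
python3 - <<'E'
from h import *
for n,b in(("top",(310,195,410,245)),("scene",(300,220,420,290))):
    i=get_image(n);o=blobs(i,b)
    for c in o:
        for k in o[c]: print(n,c,k,plane(i,k[1],49).round(1))
    x0,y0,x1,y1=b
    cv2.imwrite(f"pics/{n}1.png",cv2.resize(i["color"][y0:y1,x0:x1,::-1],None,fx=6,fy=6,interpolation=2))
E
```

```text
top green (np.int32(271), [352.3, 208.0], [330, 204, 46, 9]) [ 517.2 -234.3   49. ]
top green (np.int32(49), [329.5, 221.7], [326, 218, 8, 8]) [ 475.6 -173.7   49. ]
top blue (np.int32(55), [349.9, 223.3], [346, 220, 9, 8]) [ 473.8 -229.3   49. ]
top red (np.int32(175), [370.5, 224.5], [366, 216, 10, 19]) [ 473.1 -285.3   49. ]
top yellow (np.int32(54), [390.9, 226.4], [387, 223, 9, 8]) [ 470.5 -340.9   49. ]
scene green (np.int32(42), [325.9, 239.0], [322, 237, 9, 5]) [ 474.4 -174.4   49. ]
scene blue (np.int32(56), [346.0, 246.9], [341, 244, 10, 7]) [ 472.1 -230.7   49. ]
scene red (np.int32(54), [396.1, 226.6], [382, 222, 29, 10]) [ 623.1 -284.7   49. ]
scene red (np.int32(15), [416.1, 232.2], [413, 230, 7, 5]) [ 626.5 -336.1   49. ]
scene red (np.int32(188), [366.9, 255.2], [357, 248, 21, 15]) [ 469.6 -286.3   49. ]
scene yellow (np.int32(65), [389.2, 263.4], [384, 260, 11, 9]) [ 469.3 -341.4   49. ]
```

View pics/top1.png

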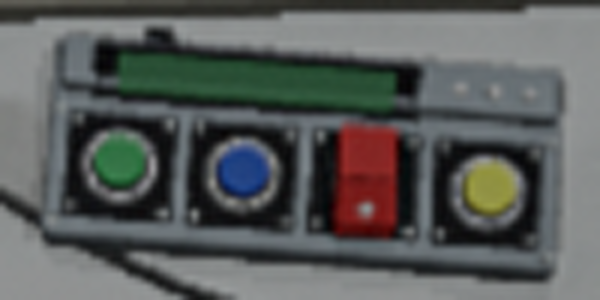

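View pics/scene1.png

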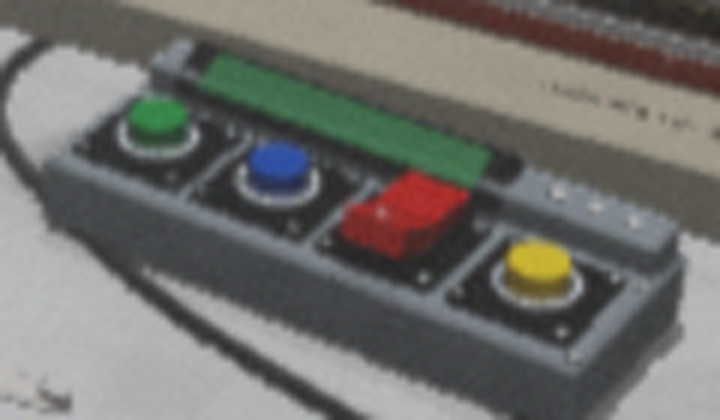

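```bash
python3 -m jog '[{"x":-32,"z":-36,"ay":0.125,"grip":0},{"x":-64,"z":-72,"ay":0.25,"grip":0},{"x":-95,"z":-108,"ay":0.375,"grip":0},{"x":-127,"z":-145,"ay":0.5,"grip":0},{"x":-159,"z":-182,"ay":0.625,"grip":0}]'
```

```text
$[0]: bad value
```

```bash
python3 -m jog '[{"x":-32,"y":0,"z":-36,"ax":0,"ay":0.125,"az":0,"grip":0},{"x":-64,"y":0,"z":-72,"ax":0,"ay":0.25,"az":0,"grip":0},{"x":-95,"y":0,"z":-108,"ax":0,"ay":0.375,"az":0,"grip":0},{"x":-127,"y":0,"z":-145,"ax":0,"ay":0.5,"az":0,"grip":0},{"x":-159,"y":0,"z":-182,"ax":0,"ay":0.625,"az":0,"grip":0}]'
```

```text
clock: 0.75
eef_pos: [328.6, 406.6, 242.5]
tool_rot: [-1.571, -0.001, 0.619]
force: [1.3, 0.2, -1.1]
width: 12.2
```

```bash
python3 -m jog '[{"x":-14,"y":0,"z":-46,"ax":0,"ay":0.125,"az":0,"grip":0},{"x":-28,"y":0,"z":-92,"ax":0,"ay":0.25,"az":0,"grip":0},{"x":-42,"y":0,"z":-138,"ax":0,"ay":0.375,"az":0,"grip":0},{"x":-56,"y":0,"z":-184,"ax":0,"ay":0.5,"az":0,"grip":0},{"x":-70,"y":0,"z":-229,"ax":0,"ay":0.624,"az":0,"grip":0}]'
```

```text
clock: 1.25
eef_pos: [405.3, 179.7, 242.6]
tool_rot: [-1.57, -0.001, -0.005]
force: [0.9, 0.6, -0.7]
width: 0.2
```

```bash
python3 -m jog '[{"x":10,"y":0,"z":-48,"ax":0,"ay":0,"az":0,"grip":0},{"x":20,"y":0,"z":-96,"ax":0,"ay":0,"az":0,"grip":0},{"x":30,"y":0,"z":-144,"ax":0,"ay":0,"az":0,"grip":0},{"x":40,"y":0,"z":-192,"ax":0,"ay":0,"az":0,"grip":0},{"x":46,"y":0,"z":-240,"ax":0,"ay":0,"az":0,"grip":0}]' && python3 -m jog '[{"x":0,"y":0,"z":-48,"ax":0,"ay":0,"az":0,"grip":0},{"x":0,"y":15,"z":-96,"ax":0,"ay":0,"az":0,"grip":0},{"x":0,"y":40,"z":-142,"ax":0,"ay":0,"az":0,"grip":0},{"x":0,"y":65,"z":-188,"ax":0,"ay":0,"az":0,"grip":0},{"x":0,"y":90,"z":-224,"ax":0,"ay":0,"az":0,"grip":0}]'
python3 - <<'E'
from h import *
print(read_state()['eef_pos'],read_state()['tool_rot'],read_state()['qpos'])
for n in("wrist","top"):
    i=get_image(n)
    c=i["color"] if n=="wrist" else cv2.resize(i["color"][190:260,300:420],None,fx=6,fy=6)
    cv2.imwrite(f"pics/{n}2.png",c[:,:,::-1])
    if n=="wrist":
        o=blobs(i,(0,0,640,480))
        for c in o:
            for k in o[c]:
                if k[0]>300: print(n,c,k,plane(i,k[1],50).round(1))
E
```

```text
clock: 1.75
eef_pos: [451.6, -60.4, 242.5]
tool_rot: [-1.571, -0.001, 0.0]
force: [1.1, 0.2, 0.5]
width: -0.2
clock: 2.25
eef_pos: [451.1, -284.9, 151.7]
tool_rot: [-1.572, -0.002, -0.001]
force: [0.8, -1.0, 0.7]
width: 0.3
[ 451.1007155  -284.9167419   151.74753818] [-1.57165991e+00 -1.50935669e-03 -5.29454544e-04] [ 0.27551003  0.61525313  0.35638173  1.94005882 -0.34253748  0.64321551
  0.84770678]
wrist green (np.int32(1551), [366.7, 38.2], [345, 15, 44, 47]) [ 478.1 -172.8   50. ]
wrist blue (np.int32(1409), [361.4, 144.9], [341, 124, 42, 43]) [ 476.4 -228.2   50. ]
wrist red (np.int32(12226), [602.4, 194.4], [566, 0, 66, 412]) [ 620.8 -254.6   50. ]
wrist red (np.int32(3798), [356.5, 242.3], [310, 218, 90, 50]) [ 475.  -283.9   50. ]
```

View pics/wrist2.png

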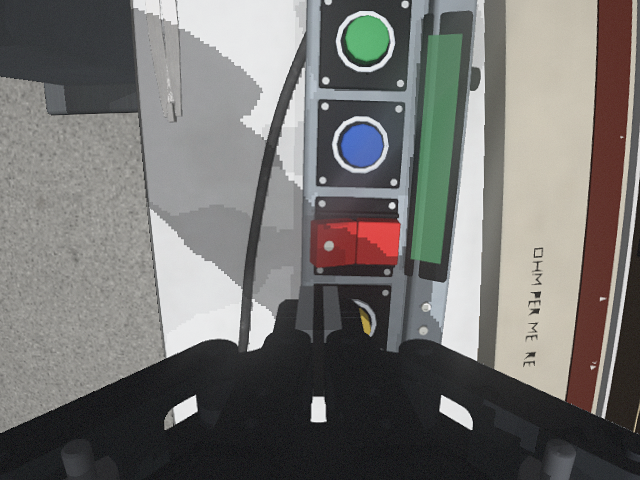

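View pics/top2.png

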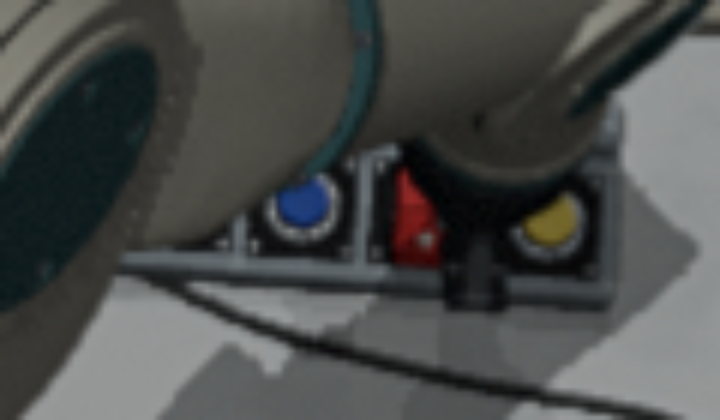

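The wrist picture looks down from +y: green (367,38), blue (361,145), rocker (356,242) with its white dot at (329,245). The positions agree with the top and scene rays to 2–3 mm, so I'll press the rocker at x≈454, y≈-285.

```bash
python3 -m jog '[{"x":1,"y":20,"z":0,"ax":0,"ay":0,"az":0,"grip":0},{"x":3,"y":45,"z":0,"ax":0,"ay":0,"az":0,"grip":0},{"x":3,"y":70,"z":0,"ax":0,"ay":0,"az":0,"grip":0},{"x":3,"y":78,"z":0,"ax":0,"ay":0,"az":0,"grip":0},{"x":3,"y":80,"z":0,"ax":0,"ay":0,"az":0,"grip":0}]' && python3 -m jog '[{"x":0,"y":3,"z":0,"ax":0,"ay":0,"az":0,"grip":0},{"x":0,"y":6,"z":0,"ax":0,"ay":0,"az":0,"grip":0},{"x":0,"y":8,"z":0,"ax":0,"ay":0,"az":0,"grip":0},{"x":0,"y":10,"z":0,"ax":0,"ay":0,"az":0,"grip":0},{"x":0,"y":11,"z":0,"ax":0,"ay":0,"az":0,"grip":0}]'
python3 - <<'E'
from h import *
i=get_image("wrist");cv2.imwrite("pics/w3.png",i["color"][:,:,::-1])
E
```

```text
clock: 2.85
eef_pos: [453.6, -281.8, 71.8]
tool_rot: [-1.57, 0.001, 0.0]
force: [0.8, -1.1, -0.1]
width: -0.1
clock: 3.35
eef_pos: [453.9, -282.7, 61.5]
tool_rot: [-1.571, -0.0, -0.0]
force: [-1.7, -0.3, 1.9]
width: 0.2
```

View pics/w3.png

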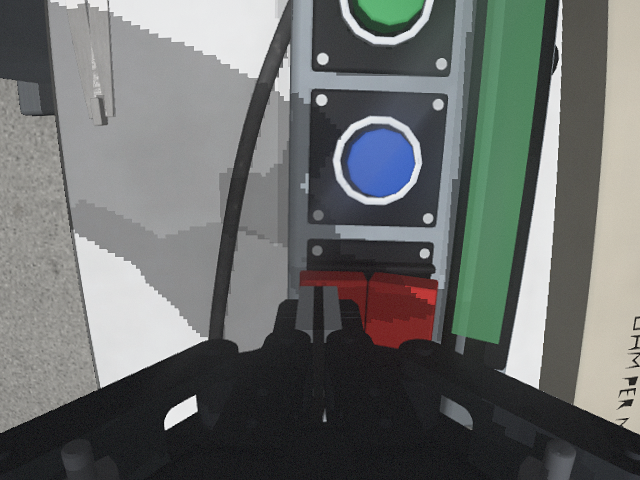

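The fingers sit on the dotted half at about (320,310), clear of the trough at (367,290). I'll keep pressing.

```bash
python3 -m jog '[{"x":0,"y":1.5,"z":0,"ax":0,"ay":0,"az":0,"grip":0},{"x":0,"y":3,"z":0,"ax":0,"ay":0,"az":0,"grip":0},{"x":0,"y":4,"z":0,"ax":0,"ay":0,"az":0,"grip":0},{"x":0,"y":4,"z":0,"ax":0,"ay":0,"az":0,"grip":0}]'
```

```text
clock: 3.8
eef_pos: [454.1, -282.6, 59.3]
tool_rot: [-1.57, -0.002, -0.0]
force: [-5.1, 2.7, 21.9]
width: 0.4
```

```bash
python3 -m jog '[{"x":0,"y":-15,"z":0,"ax":0,"ay":0,"az":0,"grip":0},{"x":0,"y":-45,"z":0,"ax":0,"ay":0,"az":0,"grip":0},{"x":8,"y":-60,"z":20,"ax":0,"ay":0,"az":0,"grip":0},{"x":17,"y":-60,"z":40,"ax":0,"ay":0,"az":0,"grip":0},{"x":17,"y":-60,"z":40,"ax":0,"ay":0,"az":0,"grip":0}]'
python3 - <<'E'
from h import *
print(read_state()['eef_pos'])
for n in("wrist","scene"):
    i=get_image(n)
    c=i["color"] if n=="wrist" else cv2.resize(i["color"][200:300,290:430],None,fx=5,fy=5)
    cv2.imwrite(f"pics/{n}4.png",c[:,:,::-1])
    o=blobs(i,(0,0,640,480) if n=="wrist" else (300,220,420,290))
    for c in o:
            for k in o[c]:
                if k[0]>30: print(n,c,k,plane(i,k[1],50).round(1))
E
```

```text
clock: 4.3
eef_pos: [473.3, -238.9, 117.5]
tool_rot: [-1.569, -0.002, 0.005]
force: [-1.1, 1.2, -0.5]
width: 0.0
[ 473.34050262 -238.9274312   117.53288332]
wrist green (np.int32(1953), [326.3, 126.8], [302, 102, 50, 51]) [ 478.2 -172.5   50. ]
wrist blue (np.int32(1651), [322.2, 241.5], [299, 218, 47, 47]) [ 476.8 -227.8   50. ]
wrist red (np.int32(13589), [599.7, 206.1], [562, 22, 71, 390]) [ 617.8 -208.5   50. ]
wrist red (np.int32(127), [271.1, 322.1], [268, 311, 8, 24]) [ 450.3 -271.9   50. ]
wrist yellow (np.int32(142), [317.8, 411.1], [310, 402, 16, 21]) [ 475.2 -327.5   50. ]
scene green (np.int32(41), [325.8, 238.9], [322, 237, 9, 5]) [ 473.3 -174.9   50. ]
scene blue (np.int32(63), [345.9, 247.4], [341, 244, 10, 8]) [ 468.8 -232.3   50. ]
scene red (np.int32(117), [395.5, 226.4], [370, 220, 50, 15]) [ 621.5 -283.7   50. ]
scene red (np.int32(229), [366.6, 255.9], [356, 247, 21, 20]) [ 465.4 -287.8   50. ]
scene yellow (np.int32(58), [389.7, 263.8], [384, 260, 11, 9]) [ 467.2 -343.5   50. ]
```

View pics/wrist4.png

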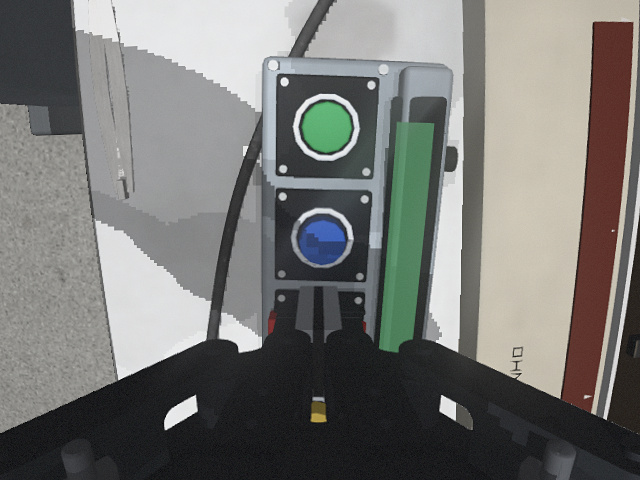

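View pics/scene4.png

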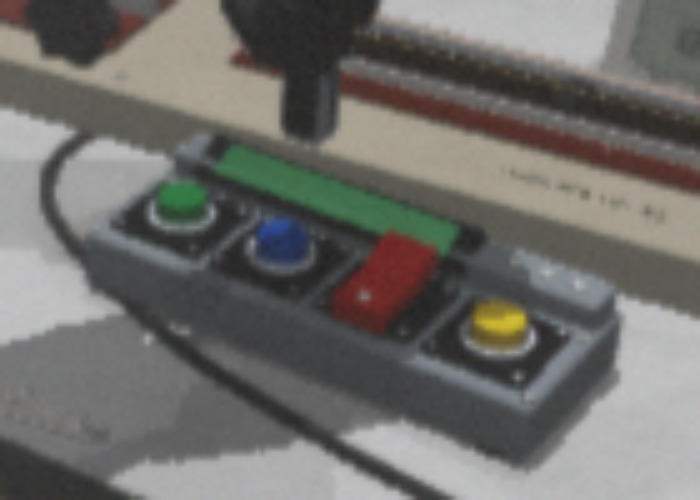

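The rocker is now on: the near half lies level in the scene view and the far half is raised. Next I'll move over the blue key.

```bash
python3 -m jog '[{"x":2,"y":15,"z":11,"ax":0,"ay":0,"az":0,"grip":0},{"x":2,"y":35,"z":11,"ax":0,"ay":0,"az":0,"grip":0},{"x":2,"y":46,"z":11,"ax":0,"ay":0,"az":0,"grip":0},{"x":2,"y":49,"z":11,"ax":0,"ay":0,"az":0,"grip":0},{"x":2,"y":49,"z":11,"ax":0,"ay":0,"az":0,"grip":0}]'
python3 - <<'E'
from h import *
i=get_image("wrist");cv2.imwrite("pics/w5.png",i["color"][:,:,::-1])
i=get_image("scene");cv2.imwrite("pics/s5.png",cv2.resize(i["color"][200:300,290:430],None,fx=5,fy=5)[:,:,::-1])
E
```

```text
clock: 4.9
eef_pos: [472.4, -232.3, 67.9]
tool_rot: [-1.571, 0.001, -0.001]
force: [-0.1, -0.1, -0.6]
width: -0.1
```

View pics/w5.png

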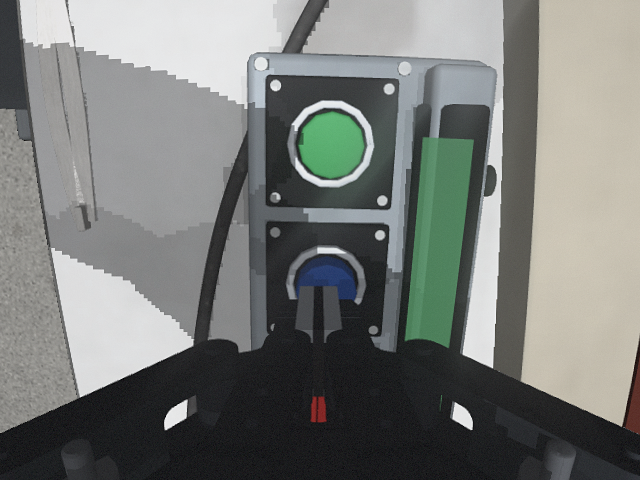

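View pics/s5.png

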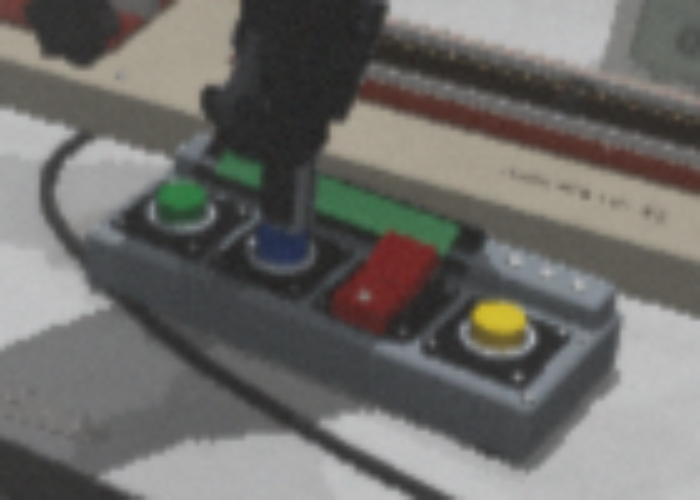

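The fingers are over the blue key: in the wrist view its centre is about (326,282) and the fingers are at x≈319. I'll press it with a small +x, +y correction.

```bash
python3 -m jog '[{"x":2,"y":4,"z":2,"ax":0,"ay":0,"az":0,"grip":0},{"x":2,"y":7,"z":2,"ax":0,"ay":0,"az":0,"grip":0},{"x":2,"y":9,"z":2,"ax":0,"ay":0,"az":0,"grip":0},{"x":2,"y":11,"z":2,"ax":0,"ay":0,"az":0,"grip":0},{"x":2,"y":12.5,"z":2,"ax":0,"ay":0,"az":0,"grip":0}]' && python3 -m jog '[{"x":0,"y":1,"z":0,"ax":0,"ay":0,"az":0,"grip":0},{"x":0,"y":1.5,"z":0,"ax":0,"ay":0,"az":0,"grip":0},{"x":0,"y":1.5,"z":0,"ax":0,"ay":0,"az":0,"grip":0}]'
```

```text
clock: 5.5
eef_pos: [475.5, -229.2, 55.9]
tool_rot: [-1.571, -0.001, 0.0]
force: [1.2, 1.6, 3.4]
width: -0.2
clock: 5.8
eef_pos: [475.5, -229.3, 55.0]
tool_rot: [-1.57, -0.001, 0.0]
force: [0.6, 3.2, 8.7]
width: 0.4
```

```bash
python3 -m jog '[{"x":0,"y":1,"z":0,"ax":0,"ay":0,"az":0,"grip":0},{"x":0,"y":1.5,"z":0,"ax":0,"ay":0,"az":0,"grip":0},{"x":0,"y":1.5,"z":0,"ax":0,"ay":0,"az":0,"grip":0}]'
```

```text
clock: 6.1
eef_pos: [475.5, -229.3, 54.9]
tool_rot: [-1.57, -0.002, -0.0]
force: [-1.8, 3.7, 22.3]
width: -0.0
```

```bash
python3 -m jog '[{"x":0,"y":-15,"z":0,"ax":0,"ay":0,"az":0,"grip":0},{"x":0,"y":-40,"z":0,"ax":0,"ay":0,"az":0,"grip":0},{"x":1,"y":-40,"z":28,"ax":0,"ay":0,"az":0,"grip":0},{"x":2,"y":-40,"z":55,"ax":0,"ay":0,"az":0,"grip":0},{"x":2,"y":-30,"z":56,"ax":0,"ay":0,"az":0,"grip":0}]'
python3 - <<'E'
from h import *
print(read_state()['eef_pos'])
for n in("wrist","scene"):
    i=get_image(n)
    c=i["color"] if n=="wrist" else cv2.resize(i["color"][200:300,290:430],None,fx=5,fy=5)
    cv2.imwrite(f"pics/{n}6.png",c[:,:,::-1])
E
```

```text
clock: 6.6
eef_pos: [477.1, -169.6, 83.1]
tool_rot: [-1.568, 0.0, 0.005]
force: [-0.3, 0.3, 0.0]
width: 0.3
[ 477.13321627 -169.60185345   83.06655438]
```

View pics/wrist6.png

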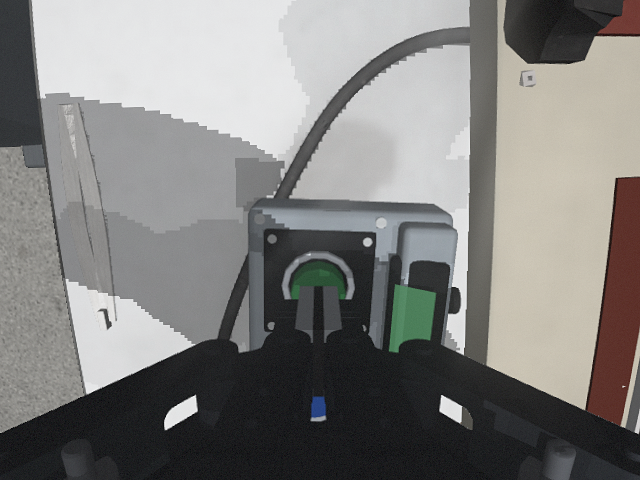

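View pics/scene6.png

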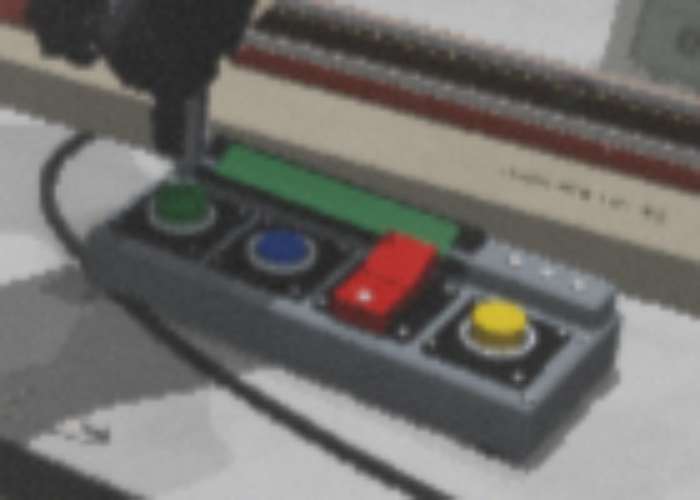

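The scene view shows the blue key sunk to its bezel at (285,248), the rocker still on, yellow out, and the fingers over the green key. Now I'll press green.

```bash
python3 -m jog '[{"x":0,"y":6,"z":-2,"ax":0,"ay":0,"az":0,"grip":0},{"x":0,"y":11,"z":-2,"ax":0,"ay":0,"az":0,"grip":0},{"x":0,"y":14,"z":-2,"ax":0,"ay":0,"az":0,"grip":0},{"x":0,"y":17,"z":-2,"ax":0,"ay":0,"az":0,"grip":0},{"x":0,"y":19,"z":-2,"ax":0,"ay":0,"az":0,"grip":0}]' && python3 -m jog '[{"x":0,"y":2,"z":0,"ax":0,"ay":0,"az":0,"grip":0},{"x":0,"y":4,"z":0,"ax":0,"ay":0,"az":0,"grip":0},{"x":0,"y":6,"z":0,"ax":0,"ay":0,"az":0,"grip":0},{"x":0,"y":7.5,"z":0,"ax":0,"ay":0,"az":0,"grip":0},{"x":0,"y":7.5,"z":0,"ax":0,"ay":0,"az":0,"grip":0}]'
```

```text
clock: 7.2
eef_pos: [476.7, -175.8, 63.4]
tool_rot: [-1.571, 0.0, -0.001]
force: [-0.1, 0.6, 0.0]
width: -0.0
clock: 7.7
eef_pos: [476.9, -175.6, 56.4]
tool_rot: [-1.571, -0.0, -0.0]
force: [-1.9, -0.1, 4.7]
width: -0.1
```

```bash
python3 -m jog '[{"x":0,"y":1,"z":0,"ax":0,"ay":0,"az":0,"grip":0},{"x":0,"y":2,"z":0,"ax":0,"ay":0,"az":0,"grip":0},{"x":0,"y":3,"z":0,"ax":0,"ay":0,"az":0,"grip":0},{"x":0,"y":3,"z":0,"ax":0,"ay":0,"az":0,"grip":0},{"x":0,"y":3,"z":0,"ax":0,"ay":0,"az":0,"grip":0}]'
python3 - <<'E'
from h import *
for n in("wrist","scene","top"):
    i=get_image(n)
    if n=="scene": c=cv2.resize(i["color"][200:300,290:430],None,fx=5,fy=5)
    elif n=="top": c=cv2.resize(i["color"][180:300,290:490],None,fx=3,fy=3)
    else: c=i["color"]
    cv2.imwrite(f"pics/{n}7.png",c[:,:,::-1])
E
```

```text
clock: 8.2
eef_pos: [477.0, -175.6, 54.9]
tool_rot: [-1.57, -0.001, -0.0]
force: [-3.4, 1.4, 20.2]
width: -0.3
```

View pics/scene7.png

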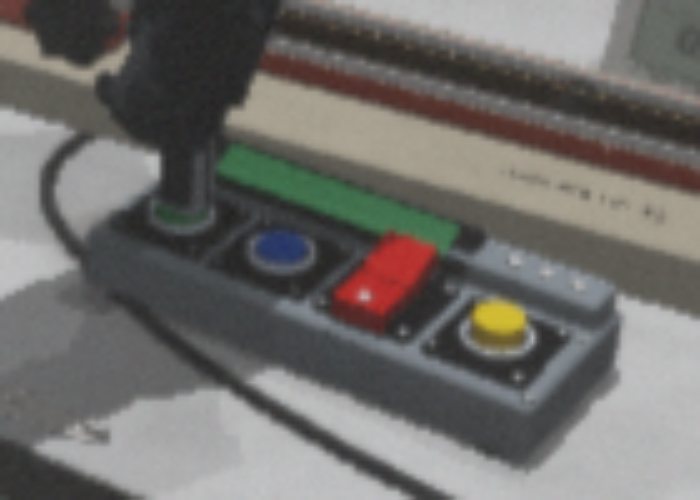

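View pics/wrist7.png

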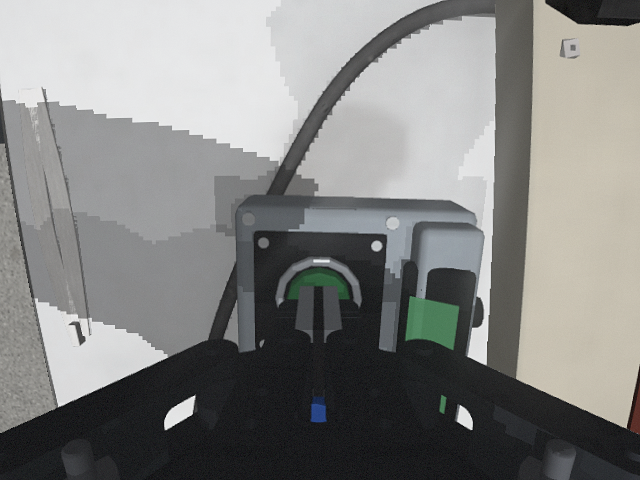

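The fingers hold the green key down at its stop (about 20 N, tip 44 mm high). Blue is in, the rocker is on, yellow is out, and the tweezers have not moved. I'm handing the job in.

```bash
python3 -c "
from cell import *
s=read_state();print(s['eef_pos'],s['force']);print(finish_job())"
```

```text
[ 476.97617454 -175.60214421   54.86767024] [-3.9759106   0.90632411 18.9792504 ]
the job is handed in; nothing more can be done
None
```

I switched the rocker on, pushed the blue key in until it stayed, and handed the job in at about 8.4 s with the closed fingers still holding the green key down.

- **Rocker:** pressed to its stop at about 22 N. Later pictures show the dotted half lying level.
- **Blue key:** pressed to its stop at about 22 N, fingertips 44 mm above the bench. It stayed sunk after I lifted off.
- **Green key:** held at its stop with about 19 N, fingertips 44 mm high, which is the full 6 mm of travel.
- **Yellow key and bystanders:** the last scene picture shows the yellow key out. The arm never went near the dial gauge, gauge block or magnifier, and the tweezers looked untouched in the wrist view. I did not measure any bystander's position again at the end.

No check failed. The only disagreement was 2–5 mm between cameras on the key positions, within what the keys' 24 mm width allows. The first move command was refused for missing fields and moved nothing.

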